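# Tip the needle carton into the label zone

### The arm

A 6-joint arm with a two-finger parallel gripper is mounted at the origin on the work surface. World frame = base frame: x ahead of the robot, y to its left, z up, the work surface at z = 0. Lengths are in mm, angles in rad, forces in N, time in s.
With the tool pointing down it reaches from about 300 to 775 mm from the base axis. Payload 14.6 kg.
Tool frame: the origin (TCP) lies between the finger pads; the fingertips stand 11 mm ahead of it and the grasp point (between the pads) lies 8 mm behind it; z points along the fingers, y is the line along which they close (so a half turn about z gives the same grasp; the last joint's range is limited). The gripper opens to 94 mm and grips with 3 to 60 N. Pads are 16 mm wide; open, the fingers measure 119 mm over their backs; the gripper's body (75 mm by 177 mm) begins 78 mm behind the grasp point.
Start: joints at [1.105, 0.3, 1.521, -0, 1.321, -0.067], TCP at [213.569, 506.831, 216.446] pointing down, gripper open.
Joint ranges: [-3.03, 3.03], [-0.79, 2.21], [0.23, 2.52], [-1.04, 4.18], [0, 3.07], [-2.55, 2.55]. Speed limits (rad/s): [2.22, 2.22, 2.57, 3.14, 3.14, 3.14].

### API

Orientations are given as [roll, pitch, yaw] about the fixed x, y, z axes, in that order (R = Rz(yaw) Ry(pitch) Rx(roll)).
In Python, from cell import manip gives the robot as it stands. The module is installed in compiled form; this text tells all that it offers.
- The arm moves only by the tool arm_command, never from a script. Its argument "rows" is one flat list of numbers, 5 for each row, row after row: the shift along the world's x, y, z in mm, then the turn about the world's z in degrees, then the finger opening in mm, from 0 to 94. In form: [dx, dy, dz, twist, jaw, dx, dy, dz, twist, jaw, ...]. A call has 1 to 5 rows; each row shifts and turns the commanded pose from where the row before left it; what a row does not reach is not made up. A row lasts 1/8 s, in which the tool goes at most 62.5 mm and 10.7 degrees, less where a joint would pass 70% of its speed; a pose out of reach is approached as far as the arm can. A call is refused whole if a number of a shift passes 62.5 or a number of a turn 10.7, either way. A call with a gripper value outside its range is refused whole. The fingers move at their own pace and stop on an object; "newtons" is the grip in N (left out, the last holds). Time passes only in rows, so rows that do not move let the fingers close. It gives the time, the measured TCP pose, the force and the opening at its end, in the units of the state.
- manip.read_state(): the state, without advancing time (a new reading comes with each control period).
- manip.camera(name): name is "side" or "top"; returns a dict with "image" (420x560x3 uint8, blue, green, red), "z_map" (420x560 float32, mm along the optical axis (not along the pixel's ray), 0 where there is no reading), "fx", "fy", "cx", "cy" (pixels), "D" ([k1, k2, p1, p2, k3] as OpenCV has them; the pictures are not rectified), "pose" (4x4, takes a point from camera to world coordinates). Camera axes: x right, y down, z forward; pixel columns grow to the right and rows downward; lengths in mm; the calibration is good to about 2 mm. A picture is of the moment at which its call begins.
- manip.sign_off(): hands the job in, once; it reports no verdict.
The state is a dict: "clock": time; "joints": joint angles; "qd": joint speeds; "effort": joint torques, N m; "eef_pos": TCP position; "eef_rot": TCP orientation; "wrist_force": force on the tool from outside, world axes, zero at the start; "moment": the same for the moment, N m; "finger_gap": finger opening in mm.
Only numpy, scipy, OpenCV 4.12 (cv2) and the standard library are available. Lean on these libraries where they do the work, as an engineer would, in place of code of your own. Each camera call takes 0.05 s, during which the arm holds its last target. There are 200 camera calls.

### The job

A tall slim carton of knitting needles stands on end on the packing mat, at one end of the taped rectangle. Push it over so that it falls flat across the rectangle, broad side up, then nudge it along the mat until all of it lies inside the tape lines, ready for its label. Only push it, lightly: do not grip or lift it at any time, leave everything else on the counter where it stands, and finish with the hand clear.

Things in the scene. Friction and masses are not known exactly. Their poses are not given: they have to be found in the camera images.
- mat: Dark rubber packing mat fixed to the counter, 200 mm along its x, 450 mm along its y, 4 mm thick (top at z = 0.004); origin at the centre of its underside. A rectangle of pale paper tape lies flat on it, centred on the origin: inside the tape lines it measures 150 mm along the mat's x and 230 mm along the mat's y; the tape is 8 mm wide and can be slid over.
- carton: Tall slim plain cardboard carton, 90 mm wide along its x, 45 mm thick along its y, 170 mm tall along its z, 0.14 to 0.28 kg, closed and solid, loose. Origin at the centre of its underside. It starts standing on its small end on the mat, just outside the tape, beyond either the +y or the -y end of the rectangle, one broad side (its +y or -y face) roughly facing the rectangle. Pushed near its top it tips over about its lower edge; pushed near its foot it slides without tipping.
- carton_centre (a point): the middle of the carton, 85 mm up its z axis from its underside
- foot_a (a point): on the carton's underside, at its +x edge, half-way through its thickness (carton frame 45, 0, 0 mm)
- foot_b (a point): on the carton's underside, at its -x edge, half-way through its thickness (carton frame -45, 0, 0 mm)
- top_a (a point): on the carton's top end, at its +x edge, half-way through its thickness (carton frame 45, 0, 170 mm)
- top_b (a point): on the carton's top end, at its -x edge, half-way through its thickness (carton frame -45, 0, 170 mm)
- squat_box: Squat cardboard box 60 x 50 mm, 65 mm tall, loose, standing on the mat beyond the other end of the rectangle; origin at the centre of its underside. To be left alone.
- mini_cone: Small cone of yarn standing upright, 66 mm across, 91 mm tall, loose, beyond the mat's far (+x) edge; origin at the centre of its underside. To be left alone.
- jar: Glass jar, 64 mm across, 85 mm tall, loose, beyond the mat's far (+x) edge; origin at the centre of its underside. To be left alone.
- tape_roll: Roll of clear tape lying flat, 90 mm across, 25 mm high, loose, to the left (+y) of the mat, nearer the robot; origin at the centre of its underside. To be left alone.
- gauge: Flat plywood gauge, 100 x 50 mm, 8 mm thick, loose, to the right (-y) of the mat, nearer the robot; origin at the centre of its underside. To be left alone.
- mug: White mug, 76 mm across, 90 mm tall, loose, to the left (+y) of the mat; origin at the centre of its underside. To be left alone.
- core: Empty card cone core standing upright, 52 mm across its foot, 130 mm tall, loose, to the right (-y) of the mat; origin at the centre of its underside. To be left alone.
Things that resemble listed ones, but are neither listed nor needed, are in the scene too. Leave any pink look-alike of the carton alone.

How it is judged (in metres and radians):
On the way:
1. the carton has been tipped over and lies flat on a broad side with its middle over the rectangle (angle between carton's own z axis and vertical between 1.45 and 1.69 rad and (angle between carton's own y axis and vertical below 0.12 rad or angle between carton's own y axis and vertical above 3.02 rad) and height (world z) of carton_centre below 0.035 m and x of carton_centre in the frame of mat between -0.075 and 0.075 m and y of carton_centre in the frame of mat between -0.115 and 0.115 m), for 0.2 s.
At the end, for the whole second after the job is handed in: The carton lies at rest flat on a broad side (within 7 degrees), all four of its corners inside the taped rectangle (up to 6 mm onto the 8 mm tape is allowed) (angle between carton's own z axis and vertical between 1.45 and 1.69 rad and (angle between carton's own y axis and vertical below 0.12 rad or angle between carton's own y axis and vertical above 3.02 rad) and height (world z) of carton_centre below 0.035 m and x of foot_a in the frame of mat between -0.081 and 0.081 m and x of foot_b in the frame of mat between -0.081 and 0.081 m and x of top_a in the frame of mat between -0.081 and 0.081 m and x of top_b in the frame of mat between -0.081 and 0.081 m and y of foot_a in the frame of mat between -0.121 and 0.121 m and y of foot_b in the frame of mat between -0.121 and 0.121 m and y of top_a in the frame of mat between -0.121 and 0.121 m and y of top_b in the frame of mat between -0.121 and 0.121 m and linear speed of carton below 0.02 m/s); the robot touches nothing.
It fails at once if the carton is lifted off the mat (by 7 mm or more while it stands or tips) (height (world z) of carton_centre above 0.099 m).
It fails at once if the lying carton is lifted off the mat (its middle more than 25 mm above where it lies flat) (angle between carton's own z axis and vertical above 1.35 rad and height (world z) of carton_centre above 0.052 m).
It fails at once if the carton is squeezed between the fingers or pressed with more than 30 N (contact force between the fingers and carton above 30 N).
It fails at once if another loose thing on the counter (squat box, yarn cone, jar, tape roll, gauge, mug or cone core) is moved more than 20 mm or knocked over (distance of any of squat_box, mini_cone, jar, tape_roll, gauge, mug, core from where it was at the start of the episode above 0.02 m or angle between any of squat_box, mini_cone, jar, tape_roll, gauge, mug, core's own z axis and vertical above 0.35 rad).
It also fails if it takes over 45 s, if anything falls off the work surface, if the arm or the gripper's body presses on something with over 40 N, if the wrist force passes 120 N, or if a joint passes its speed limit or range.

## Working session

There is one attempt and no reset: what is moved stays moved. The work goes in short steps, Python scripts to look and compute and a tool call to move; the robot and the scene stay as the last step left them, time stands still between calls to the robot, and variables do not carry over. Pictures are saved under pics/ and viewed, on a budget of 10 in all, crops included, one or two more only if the job needs it, and the job is handed in when it is done.

Besides the shell and the picture viewer there is one more tool, called by a JSON object that holds its "method" and its "body", one argument or row to a line. arm_command: Moves the arm, as the interface text tells. Its arguments: {"type":"object","properties":{"rows":{"type":"array","items":{"type":"number"}},"newtons":{"type":"number"}},"required":["rows"]}

```bash
mkdir -p pics
cat > h.py <<'E'
import numpy as np, cv2
from cell import manip
def world(c):
    z=c["z_map"]; h,w=z.shape
    K=np.array([[c["fx"],0,c["cx"]],[0,c["fy"],c["cy"]],[0,0,1]])
    u,v=np.meshgrid(np.arange(w),np.arange(h))
    n=cv2.undistortPoints(np.stack([u,v],-1).reshape(-1,1,2).astype(np.float64),K,np.array(c["D"],float)).reshape(h,w,2)
    P=np.dstack([n[...,0]*z,n[...,1]*z,z])
    T=np.array(c["pose"]); W=P@T[:3,:3].T+T[:3,3]; W[z<=0]=np.nan
    return W
E
python3 - <<'E'
from h import *
for n in("top","side"):
    c=manip.camera(n); cv2.imwrite(f"pics/{n}0.png",c["image"]); np.save(n+"0.npy",world(c)); print(n,np.round(c["pose"],3).tolist())
print(manip.read_state())
E
```

```text
top [[-0.024, -0.995, 0.094, 426.223], [-1.0, 0.024, -0.002, -37.181], [0.0, -0.094, -0.996, 1522.676], [0.0, 0.0, 0.0, 1.0]]
side [[-0.998, -0.035, 0.053, 527.62], [-0.062, 0.732, -0.679, 654.27], [-0.015, -0.681, -0.732, 855.436], [0.0, 0.0, 0.0, 1.0]]
{'clock': 0.1, 'joints': array([ 1.10540960e+00,  3.00360242e-01,  1.52149795e+00, -2.88878785e-05,
        1.32068394e+00, -6.66043139e-02]), 'qd': array([ 0.0008923 , -0.00011   , -0.00110442, -0.00192196,  0.00099407,
       -0.00091515]), 'effort': array([ 8.34889070e-04, -5.32648122e+01, -3.53277361e+01,  7.09649012e-02,
        2.35950190e-02, -6.55152758e-05]), 'eef_pos': array([213.47930924, 506.64906655, 215.98229812]), 'eef_rot': array([-3.14064342e+00, -3.52723381e-05,  2.74281739e+00]), 'wrist_force': array([-0.32608015,  0.45534119,  0.07307003]), 'moment': array([-0.00620668, -0.00141396, -0.02209629]), 'finger_gap': 94.01186131570799}
```

View pics/top0.png

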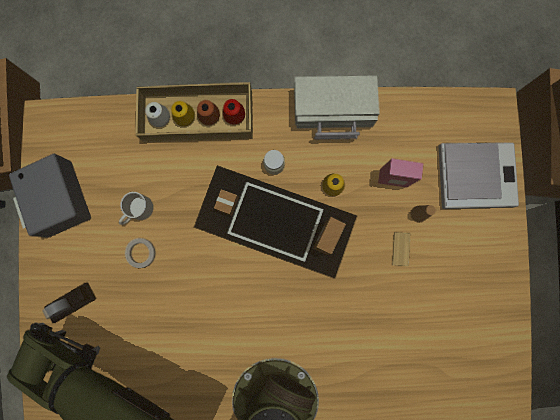

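View pics/side0.png

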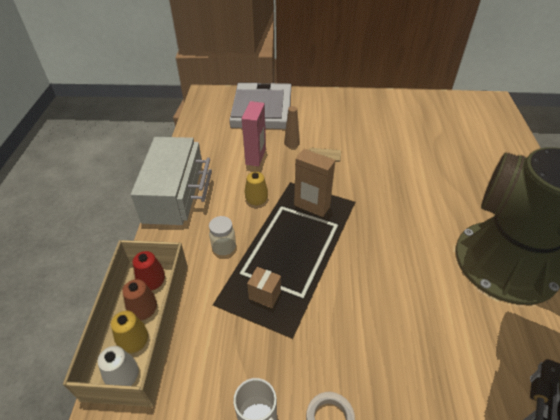

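The top view shows the mat centred near (276,222), with the carton standing at its right (-y) end near (331,235) and the squat box at (226,203). The side view agrees: carton at (314,183), squat box at (264,288). The pink look-alike is well away from both.

```bash
cat >> h.py <<'E'
def rect(W,m):
    p=W[m][:,:2].astype(np.float32); c,s,a=cv2.minAreaRect(p)
    return np.round(c,1),np.round(s,1),round(a,1),len(p),np.round(np.nanmedian(W[m][:,2]),1),np.round(cv2.boxPoints((c,s,a)),0).tolist()
def big(m):
    n,l,s,_=cv2.connectedComponentsWithStats(m.astype(np.uint8)); return l==1+np.argmax(s[1:,4])
E
python3 - <<'E'
from h import *
W=np.load("top0.npy"); I=cv2.imread("pics/top0.png"); g=I.max(2).astype(int)
roi=np.zeros(g.shape,bool); roi[165:280,193:360]=1
z=W[...,2]
print("mat",rect(W,big(roi&(g<60)&(abs(z-4)<8))))
print("tape",rect(W,big(roi&(I.min(2)>130)&(abs(z-4)<8))))
print("carton",rect(W,big(roi&(z>150))))
print("squat",rect(W,big(roi&(z>55)&(z<75)&(np.arange(560)<250))))
for n,(r0,r1,c0,c1) in dict(cone=(168,200,318,350),jar=(145,178,260,290),core=(200,225,408,440),gauge=(228,270,388,415),tr=(235,272,120,160),mug=(190,225,115,158),pink=(155,190,375,425)).items():
    q=np.zeros_like(roi); q[r0:r1,c0:c1]=1; print(n,rect(W,big(q&(z>5)))[:5])
S=np.load("side0.npy"); J=cv2.imread("pics/side0.png")
q=np.zeros(roi.shape,bool); q[140:225,285:345]=1
print("side carton z>165",rect(S,big(q&(S[...,2]>165)&(S[...,2]<185))))
print("side carton 30..165",rect(S,big(q&(S[...,2]>20)&(S[...,2]<185))))
E
```

```text
mat (array([535.9, -14.5]), array([449.6, 199.6]), 68.7, 3998, np.float64(3.9), [[361.0, -188.0], [547.0, -260.0], [711.0, 159.0], [525.0, 231.0]])
tape (array([535.4, -15.1]), array([245. , 165.2]), 68.7, 509, np.float64(4.4), [[414.0, -99.0], [568.0, -159.0], [657.0, 69.0], [503.0, 129.0]])
carton (array([ 482.5, -165.7]), array([45.7, 90.4]), 62.8, 594, np.float64(173.8), [[432.0, -165.0], [512.0, -207.0], [533.0, -166.0], [453.0, -125.0]])
squat (array([591.9, 127.2]), array([52.6, 60.5]), 68.3, 364, np.float64(68.7), [[554.0, 114.0], [610.0, 92.0], [630.0, 140.0], [574.0, 163.0]])
cone (array([ 636.5, -189.8]), array([66.1, 58.6]), 56.7, 402, np.float64(80.1))
jar (array([715. , -13.9]), array([77.7, 62.1]), 16.5, 438, np.float64(82.7))
core (array([ 543.1, -459.8]), array([79.4, 48. ]), 75.8, 325, np.float64(78.7))
gauge (array([ 443.4, -390.9]), array([50.5, 98.6]), 86.7, 457, np.float64(9.1))
tr (array([448.4, 391.5]), array([90.1, 88. ]), 2.8, 440, np.float64(23.4))
mug (array([591.5, 404.4]), array([ 97.4, 102.1]), 14.2, 648, np.float64(47.9))
pink (array([ 674.4, -399.3]), array([140.8,  89.2]), 81.2, 1009, np.float64(165.8))
side carton z>165 (array([ 482.7, -163.5]), array([48.5, 91.6]), 63.1, 536, np.float64(174.7), [[431.0, -164.0], [513.0, -206.0], [535.0, -163.0], [453.0, -121.0]])
side carton 30..165 (array([ 482.7, -163. ]), array([49.5, 91.9]), 63.5, 2057, np.float64(122.7), [[431.0, -165.0], [513.0, -206.0], [535.0, -161.0], [453.0, -120.0]])
```

{"method": "arm_command", "body": {
  "rows": [10,-30,20,-6,40,16,-49,20,-6.2,40,16,-49,0,-6.2,40,16,-49,0,-6.2,40,16,-49,0,-6.2,40]
}}

```text
clock: 0.72
eef_pos: [287.7, 279.2, 256.3]
eef_rot: [-3.141, 0.0, 2.202]
wrist_force: [0.2, 0.3, 0.2]
finger_gap: 47.5
```

{"method": "arm_command", "body": {
  "rows": [16,-49,0,-6.2,40,16,-49,0,-6.2,40,16,-49,0,-6.2,40,16,-49,0,-6.2,40,16,-49,0,-6.2,40]
}}

```text
clock: 1.35
eef_pos: [367.7, 34.2, 256.5]
eef_rot: [3.141, -0.0, 1.661]
wrist_force: [0.5, 0.8, 0.2]
finger_gap: 39.9
```

{"method": "arm_command", "body": {
  "rows": [16,-49,0,-6.2,40,16,-49,0,-6.2,40,16,-49,0,-6.2,40,16,-49,0,-6.2,40,0,0,0,0,40]
}}

```text
clock: 1.98
eef_pos: [431.6, -162.4, 255.6]
eef_rot: [-3.14, 0.0, 1.227]
wrist_force: [-0.0, -0.6, 0.5]
finger_gap: 40.1
```

{"method": "arm_command", "body": {
  "rows": [11,-30,0,-7,40,11,-30,0,0,40,0,0,-35,0,40,0,0,-35,0,40,0,0,-34,0,40]
}}

```text
clock: 2.6
eef_pos: [453.3, -219.1, 151.4]
eef_rot: [-3.141, -0.0, 1.111]
wrist_force: [0.5, -1.0, -0.5]
finger_gap: 39.7
```

{"method": "arm_command", "body": {
  "rows": [0,0,0,0,40,4,8,0,0,40,4,8,0,0,40,0,0,0,0,40]
}}

```text
clock: 3.1
eef_pos: [462.2, -203.5, 153.3]
eef_rot: [3.14, -0.0, 1.11]
wrist_force: [-0.2, 0.1, -0.2]
finger_gap: 39.6
```

{"method": "arm_command", "body": {
  "rows": [3,5,0,0,40,3,5,0,0,40,3,5,0,0,40,2,5,0,0,40,3,5,0,0,40]
}}

```text
clock: 3.72
eef_pos: [475.7, -178.8, 152.4]
eef_rot: [-3.142, 0.0, 1.109]
wrist_force: [-0.3, -0.1, 0.2]
finger_gap: 40.3
```

{"method": "arm_command", "body": {
  "rows": [3,5,0,0,40,2,5,0,0,40,3,5,0,0,40]
}}

```text
clock: 4.1
eef_pos: [483.7, -163.8, 152.5]
eef_rot: [-3.142, -0.0, 1.109]
wrist_force: [0.4, 0.3, 0.4]
finger_gap: 40.0
```

Run:
```python
from h import *
c=manip.camera("side"); cv2.imwrite("pics/side1.png",c["image"])
```

```text
(no output)
```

View pics/side1.png

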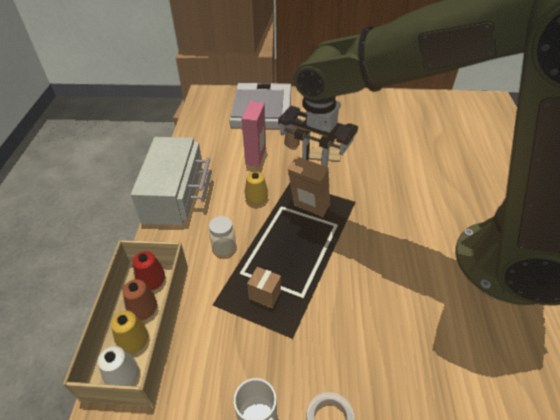

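The carton, near (311,187), is leaning into the rectangle with both fingers behind it, and its foot is still in place. I'll keep pushing.

{"method": "arm_command", "body": {
  "rows": [3,5,0,0,40,2,5,0,0,40,3,5,0,0,40,0,0,0,0,40]
}}

```text
clock: 4.65
eef_pos: [491.7, -148.8, 152.4]
eef_rot: [-3.142, -0.0, 1.11]
wrist_force: [-0.7, 0.1, 0.3]
finger_gap: 40.0
```

```bash
cat >> h.py <<'E'
C=np.array([535.6,-14.8]); A=np.deg2rad(-21.3); X=np.array([np.cos(A),np.sin(A)]); Y=np.array([-X[1],X[0]])
def mat(W): return np.dstack([(W[...,:2]-C)@X,(W[...,:2]-C)@Y,W[...,2]])
def carton(n="side",lo=40,hi=62):
    c=manip.camera(n); M=mat(world(c)); I=c["image"].astype(int)
    m=(abs(M[...,0])<110)&(M[...,1]>-210)&(M[...,1]<115)
    t=m&(M[...,2]>lo)&(M[...,2]<hi)&(I[...,2]-I[...,0]>20)
    out=(np.nanmax(M[m][:,2]),) + (rect(M,big(t)) if t.any() else ())
    return c,out
E
python3 - <<'E'
from h import *
c,o=carton(); print(o); print(carton(lo=8,hi=300)[1])
E
```

```text
(np.float64(528.8730947478834), array([ 15.4, -49.4]), array([174. ,  91.7]), 84.6, 1786, np.float64(50.3), [[-38.0, -132.0], [53.0, -140.0], [69.0, 33.0], [-22.0, 42.0]])
(np.float64(529.5634264723972), array([ 25.6, -50.2]), array([174.3, 112.3]), 84.0, 2251, np.float64(49.3), [[-39.0, -131.0], [72.0, -143.0], [91.0, 31.0], [-21.0, 42.0]])
```

The carton has fallen flat: its top is at z = 50, its centre at mat (15,-49), skewed -5.4°. It needs about +50 mm along the mat's y. I'll back off, drop down and push it at the foot end.

{"method": "arm_command", "body": {
  "rows": [-10,-25,0,0,40,-10,-26,0,0,40,0,0,-40,0,40,0,0,-41,0,40,0,0,-40,0,40]
}}

```text
clock: 5.38
eef_pos: [471.4, -200.4, 30.3]
eef_rot: [3.141, -0.0, 1.109]
wrist_force: [0.5, -0.8, -0.2]
finger_gap: 40.1
```

{"method": "arm_command", "body": {
  "rows": [0,0,0,0,40,5,12,0,0,40,5,12,0,0,40,3,7,0,0,40,0,0,0,0,40]
}}

```text
clock: 6.0
eef_pos: [485.0, -168.6, 31.9]
eef_rot: [3.141, -0.0, 1.11]
wrist_force: [-0.0, -0.3, 0.3]
finger_gap: 39.6
```

Run:
```python
from h import *
print(manip.read_state()["eef_pos"],mat(manip.read_state()["eef_pos"][None,None]))
c,o=carton(); print(o); cv2.imwrite("pics/side2.png",c["image"])
```

```text
[ 485.0165076  -168.55819274   31.94856769] [[[   8.72465658 -161.62967521   31.94856769]]]
(np.float64(470.2865673123451), array([ 15.5, -48.7]), array([172.9,  91.3]), 83.9, 1825, np.float64(49.9), [[-39.0, -130.0], [52.0, -140.0], [70.0, 32.0], [-21.0, 42.0]])
```

View pics/side2.png

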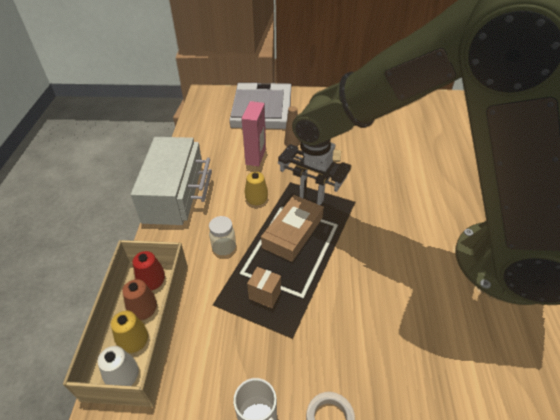

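The carton lies flat at about (293,228) with the fingers just behind its foot at (314,190). I'll push about 65 mm along the mat's y, turning slightly to straighten it.

{"method": "arm_command", "body": {
  "rows": [2,6,0,0,40,2,6,0,0,40,2,6,0,1,40,2,5,0,1,40,2,5,0,1,40]
}}

```text
clock: 6.68
eef_pos: [494.7, -140.8, 31.4]
eef_rot: [-3.142, 0.0, 1.163]
wrist_force: [-0.5, -0.8, 0.0]
finger_gap: 40.0
```

{"method": "arm_command", "body": {
  "rows": [2,5,0,1,40,2,5,0,1,40,2,5,0,1,40,2,5,0,0,40,0,0,0,0,40]
}}

```text
clock: 7.3
eef_pos: [502.7, -120.8, 31.5]
eef_rot: [3.142, -0.0, 1.214]
wrist_force: [0.7, 0.3, 0.6]
finger_gap: 39.8
```

Run:
```python
from h import *
print(mat(manip.read_state()["eef_pos"][None,None]))
print(carton()[1])
```

```text
[[[   7.85573114 -110.7072417    31.46546874]]]
(np.float64(468.91329951949547), array([  6.7, -19.1]), array([179.6,  91.6]), 88.9, 1845, np.float64(49.8), [[-41.0, -108.0], [51.0, -110.0], [54.0, 70.0], [-37.0, 72.0]])
```

{"method": "arm_command", "body": {
  "rows": [2,4,0,0,40,2,5,0,0,40,1,4,0,0,40,0,0,0,0,40]
}}

```text
clock: 7.85
eef_pos: [507.6, -107.8, 31.4]
eef_rot: [-3.142, -0.0, 1.214]
wrist_force: [-0.1, -0.2, -0.2]
finger_gap: 39.7
```

{"method": "arm_command", "body": {
  "rows": [-5,-12,0,0,40,-10,-26,0,0,40,0,0,40,0,40,0,0,50,0,40,0,0,50,0,40]
}}

```text
clock: 8.48
eef_pos: [491.9, -147.0, 173.0]
eef_rot: [-3.141, 0.0, 1.213]
wrist_force: [1.0, -1.0, 1.1]
finger_gap: 39.9
```

{"method": "arm_command", "body": {
  "rows": [-20,-50,30,0,40,-20,-50,0,0,40,-20,-50,0,0,40,0,-50,0,0,40,0,0,0,0,40]
}}

```text
clock: 9.1
eef_pos: [431.1, -349.2, 200.9]
eef_rot: [-3.141, 0.0, 1.21]
wrist_force: [0.4, 0.7, -0.6]
finger_gap: 40.6
```

Run:
```python
from h import *
for n in("side","top"):
    c,o=carton(n); print(o); cv2.imwrite(f"pics/{n}3.png",c["image"])
W=world(c); z=W[...,2]
for n,(r0,r1,c0,c1) in dict(squat=(185,220,205,245),cone=(168,200,318,350),jar=(145,178,260,290),core=(200,225,408,440),gauge=(228,270,388,415),tr=(235,272,120,160),mug=(190,225,115,158)).items():
    q=np.zeros(z.shape,bool); q[r0:r1,c0:c1]=1; print(n,rect(W,big(q&(z>(7 if n!="squat" else 55))))[:3])
```

```text
(np.float64(54.59745895543051), array([ 4.9, -3.2]), array([ 90.9, 173.7]), 1.1, 2048, np.float64(49.8), [[-42.0, 83.0], [-39.0, -91.0], [52.0, -89.0], [49.0, 84.0]])
(np.float64(60.98057062007956), array([ 5.8, -4.4]), array([ 90.3, 170. ]), 0.8, 1466, np.float64(48.7), [[-41.0, 80.0], [-38.0, -90.0], [52.0, -89.0], [50.0, 81.0]])
squat (array([591.6, 127. ]), array([52. , 59.8]), 68.0)
cone (array([ 640.3, -191.2]), array([68.1, 64.2]), 4.8)
jar (array([710.7, -18.6]), array([63.5, 71. ]), 57.6)
core (array([ 525.6, -403.6]), array([ 59.9, 182.6]), 20.4)
gauge (array([ 437.3, -327.7]), array([ 84.1, 165.4]), 51.4)
tr (array([448.2, 392.8]), array([89.6, 86.6]), 82.9)
mug (array([577.8, 393.2]), array([ 77.7, 107.4]), 78.1)
```

View pics/top3.png

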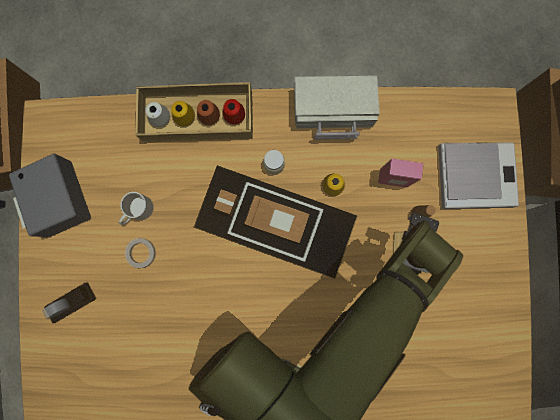

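The top view shows the carton at (278,219), fully inside the tape. The squat box, jar and cone look unmoved, and the hand is well clear at about 190 mm up. Handing in.

```bash
python3 -c "
from cell import manip
print(manip.read_state()['wrist_force'],manip.sign_off())"
```

```text
the job is handed in; nothing more can be done
[-0.26353155  0.98218262  0.3853907 ] None
```

I pushed the carton over from near its top and it fell flat across the rectangle. I then slid it about 45 mm along the mat with both fingertips at its foot end, straightening it by about 5° on the way. The job was handed in at about 9 s on the robot's clock.

- **Carton:** both cameras agree that it lies flat, with its top face at z ≈ 49–50 mm. Its centre is at mat (5, -4) mm, skewed about 1°. The corners lie within x -42 to 52 mm and y -91 to 84 mm, inside the ±75 / ±115 mm tape lines.
- **Forces:** the wrist force readings at the end of each move stayed near zero, so I saw no sign of hard pressing.
- **Other objects:** the squat box and tape roll measured within about 1.5 mm of where they started. The cone, jar and mug differed by 4–18 mm. I put that down to the rough outline measurement after I raised its height cut-off, since the hand never went near the jar or mug and all three look unmoved in the picture.
- **Not confirmed:** the arm hid most of the cone core and the gauge in the last top view, so their final measurements are not valid. The fingertips stayed about 190 mm up on that side, above both of them.

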